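# Gauge the clamp gap with leaf gauges

### The job

Find the gap of the specimen clamp with the four gauge leaves in the rack: starting with the thinnest and going up one size at a time, gently slide each blade down between the two jaws until its head is close above them, and hang every leaf that goes in freely back in the rack. Stop at the first leaf that binds, that is, pushes the sprung jaw open a little, and leave it standing in the gap by itself; never force in a thicker one, and do not disturb the beaker and the flask.

Things in the scene. Friction and masses are not known exactly. Their poses are not given: they have to be found in the camera images.
- clamp: fixed specimen clamp: grey base 104 x 64 x 16 mm, two upright steel jaws 30 mm wide (y), tops 75 mm above the bench. Origin on the bench below the middle of the fixed jaw's face, the plane x = 0 facing -x; the sprung jaw faces it. The gap, x = 0 to -gap, is unknown: wider than leaf 1, narrower than leaf 4. Blades enter from above, thickness along x. Over 25 N on the clamp is too rough
- gap_mouth (a point): point above the middle of the fixed jaw's face, level with the jaw tops (75 mm), on the plane x = 0; axes as the clamp. Both jaws end above in rounded lips of 8 mm radius that guide a blade in; below, the gap is 56 mm deep down to the base, and nothing behind the jaws is higher than they are
- jaw (a joint): opening of the sprung jaw from rest in m (0 at rest, whatever the gap; grows towards the clamp's -x; stop at 7 mm). Spring: 4 N at rest plus 1 N per mm. A leaf that goes in freely has 1 to 2 mm of play and leaves it at 0; the first that binds opens it 1 to 2 mm and drags; the next size would open it 4 mm or more (over 3 mm is forced)
- rack: fixed aluminium rack: plate 64 (x) x 220 mm (y), top 65 mm, underside 55 mm above the bench, on end walls, with four through slots 19 mm (x) x 22 mm (y) at x = 0 and y = -75, -25, 25, 75 mm. The leaves hang in them, thickness along x, head's underside on the plate. Origin on the bench below the centre
- leaf_1: steel gauge leaf 1 of 4: blade 6 mm thick, 18 wide, 50 long, half-round end, under a head 12 mm thick, 34 wide, 34 tall with 1 groove across its top; about 0.08 kg. Origin at the centre of the head's underside (head z 0 to 34 mm, blade 0 to -50); x = thickness, y = width. Starts in any of the rack's slots
- leaf_2: steel gauge leaf 2 of 4: blade 9 mm thick, 18 wide, 50 long, half-round end, under a head 15 mm thick, 34 wide, 34 tall with 2 grooves across its top; about 0.08 kg. Origin at the centre of the head's underside (head z 0 to 34 mm, blade 0 to -50); x = thickness, y = width. Starts in any of the rack's slots
- leaf_3: steel gauge leaf 3 of 4: blade 12 mm thick, 18 wide, 50 long, half-round end, under a head 18 mm thick, 34 wide, 34 tall with 3 grooves across its top; about 0.08 kg. Origin at the centre of the head's underside (head z 0 to 34 mm, blade 0 to -50); x = thickness, y = width. Starts in any of the rack's slots
- leaf_4: steel gauge leaf 4 of 4: blade 15 mm thick, 18 wide, 50 long, half-round end, under a head 21 mm thick, 34 wide, 34 tall with 4 grooves across its top; about 0.08 kg. Origin at the centre of the head's underside (head z 0 to 34 mm, blade 0 to -50); x = thickness, y = width. Starts in any of the rack's slots
- left_beaker: small glass beaker, 54 x 60 x 63 mm, standing on the bench beyond the left end of the rack, a bystander; origin at the centre of its underside
- left_flask: small conical flask, 64 x 64 x 106 mm, standing to the left of the clamp, a bystander; origin at the centre of its underside
Mind the look-alikes: they are no part of the job. Leave any pink look-alike of the leaf_2 alone.

How it is judged (in metres and radians):
On the way, in this order (a step that is already met when the one before it is completed fails the run):
1. the thinnest leaf has been slid down between the jaws (z of leaf_1 in the frame of clamp between 0.06 and 0.095 m and y of leaf_1 in the frame of clamp between -0.012 and 0.012 m and x of leaf_1 in the frame of clamp between -0.014 and 0.002 m and angle between leaf_1's own z axis and vertical below 0.12 rad), for 0.2 s.
2. then the second leaf has been slid down between the jaws (z of leaf_2 in the frame of clamp between 0.06 and 0.095 m and y of leaf_2 in the frame of clamp between -0.012 and 0.012 m and x of leaf_2 in the frame of clamp between -0.014 and 0.002 m and angle between leaf_2's own z axis and vertical below 0.12 rad), for 0.2 s.
At the end, for the whole second after the job is handed in: The first leaf that binds stands upright and still in the gap, head's underside under 20 mm above the jaw tops, holding the sprung jaw open by 0.4 to 3 mm; the other three leaves hang upright in the rack, heads down on its plate (within 5 mm) (((z of leaf_2 in the frame of clamp between 0.06 and 0.095 m and y of leaf_2 in the frame of clamp between -0.012 and 0.012 m and x of leaf_2 in the frame of clamp between -0.014 and 0.002 m and angle between leaf_2's own z axis and vertical below 0.12 rad and linear speed of leaf_2 below 0.01 m/s and (z of leaf_1 in the frame of rack between 0.06 and 0.07 m and y of leaf_1 in the frame of rack between -0.09 and 0.09 m and x of leaf_1 in the frame of rack between -0.02 and 0.02 m and angle between leaf_1's own z axis and vertical below 0.12 rad) and (z of leaf_3 in the frame of rack between 0.06 and 0.07 m and y of leaf_3 in the frame of rack between -0.09 and 0.09 m and x of leaf_3 in the frame of rack between -0.02 and 0.02 m and angle between leaf_3's own z axis and vertical below 0.12 rad) and (z of leaf_4 in the frame of rack between 0.06 and 0.07 m and y of leaf_4 in the frame of rack between -0.09 and 0.09 m and x of leaf_4 in the frame of rack between -0.02 and 0.02 m and angle between leaf_4's own z axis and vertical below 0.12 rad)) or (z of leaf_3 in the frame of clamp between 0.06 and 0.095 m and y of leaf_3 in the frame of clamp between -0.012 and 0.012 m and x of leaf_3 in the frame of clamp between -0.014 and 0.002 m and angle between leaf_3's own z axis and vertical below 0.12 rad and linear speed of leaf_3 below 0.01 m/s and (z of leaf_1 in the frame of rack between 0.06 and 0.07 m and y of leaf_1 in the frame of rack between -0.09 and 0.09 m and x of leaf_1 in the frame of rack between -0.02 and 0.02 m and angle between leaf_1's own z axis and vertical below 0.12 rad) and (z of leaf_2 in the frame of rack between 0.06 and 0.07 m and y of leaf_2 in the frame of rack between -0.09 and 0.09 m and x of leaf_2 in the frame of rack between -0.02 and 0.02 m and angle between leaf_2's own z axis and vertical below 0.12 rad) and (z of leaf_4 in the frame of rack between 0.06 and 0.07 m and y of leaf_4 in the frame of rack between -0.09 and 0.09 m and x of leaf_4 in the frame of rack between -0.02 and 0.02 m and angle between leaf_4's own z axis and vertical below 0.12 rad))) and value of joint jaw between 0.0004 and 0.003 m); the robot touches nothing.
It fails at once if the sprung jaw is forced open more than 3 mm (a leaf too thick, or pushed in askew) (value of joint jaw above 0.003 m).
It fails at once if the clamp is loaded with more than 25 N (contact force between clamp and anything else above 25 N).
It fails at once if the beaker or the flask is moved more than 3 cm (distance of any of left_beaker, left_flask from where it was at the start of the episode above 0.03 m).
It also fails if it takes over 72 s, if anything falls off the work surface, if the arm or the gripper's body presses on something with over 40 N, if the wrist force passes 120 N, or if a joint passes its speed limit or range.

### The arm

A 6-joint arm with a two-finger parallel gripper is mounted at the origin on a cart in front of the work surface, level with it; the furniture and walls round the work are solid. World frame = base frame: x ahead of the robot, y to its left, z up, the work surface at z = 0. Lengths are in mm, angles in rad, forces in N, time in s.
With the tool pointing down it reaches from about 350 to 775 mm from the base axis. Payload 5.5 kg.
Tool frame: the origin (TCP) lies midway between the tips of the shut fingers; the grasp point (between the pads) lies 19 mm behind it (r.pinch_z is the distance from the TCP to the grasp point, in mm); y points along the fingers, z is the direction in which the jaws open and shut, and the axes are right-handed (so a half turn about y gives the same grasp; the last joint's range is limited). The gripper opens to 85 mm and grips with 20 to 120 N. Pads are 22 mm wide; open, the fingers measure 114 mm over their backs; the gripper's body (76 mm by 85 mm) begins 54 mm behind the grasp point. The pads swing forward as they close: fully open they stand 13 mm farther back than shut.
Start: joints at [1.054, 0.313, 0.046, 1.304, 0, 1.431], TCP at [211.597, 534.695, 231.323] pointing down, gripper open.
Joint ranges: [-2.76, 2.76], [-0.86, 1.69], [-1.03, 1.26], [-2.2, 2.34], [-1.47, 1.5], [-3.14, 3.14]. Speed limits (rad/s): [2.57, 2.57, 3.14, 3.14, 3.14, 3.14].

### API

Orientations are given as a rotation vector (axis times angle).
In Python, from cell import r, snapshot gives the robot as it stands. The module is installed in compiled form; this text tells all that it offers.
- The arm moves only by the shell command python3 -m crank 'ROWS' [OPENING] [FORCE]. ROWS is a JSON object of lists of equal length, an entry for each row: "xyz": the shift along the tool's x, y, z in m, a list of three; "rot": the turn, a rotation vector about the tool's x, y, z in degrees, a list of three. A call has 1 to 20 rows; each row shifts and turns the commanded pose from where the row before left it, along the tool's axes as they then stand; what a row does not reach is not made up. A row lasts 1/10 s, in which the tool goes at most 50 mm and 8.59 degrees, less where a joint would pass 70% of its speed; a pose out of reach is approached as far as the arm can. A call with a gripper value outside its range is refused whole. OPENING is the opening, from -1 (shut) to 1 (fully open), set as the call begins (- or left out, the last holds). The fingers move at their own pace and stop on an object; FORCE is the grip in N (left out, the last holds). Time passes only in rows, so rows that do not move let the fingers close. It gives the time, the measured TCP pose, the force and the opening at its end, in the units of the state.
- r.observe(): the state, without advancing time (a new reading comes with each control period).
- snapshot(name): name is "scene" or "top"; returns a dict with "image" (420x560x3 uint8, red, green, blue), "vfov" (degrees; the focal length in pixels is half the picture's height over the tangent of half this angle, whatever the lens; pixels are square), "cx", "cy" (the principal point, pixels), "R" (3x3) and "t" (3): a world point X has camera coordinates R X + t. Camera axes: x right, y down, z forward; pixel columns grow to the right and rows downward; lengths in mm; the calibration is good to about 2 mm. A picture is of the moment at which its call begins. There is no depth.
- r.job_done(): hands the job in, once; it reports no verdict.
The state is a dict: "time_s": time; "joint_positions": joint angles; "qd": joint speeds; "joint_efforts": joint torques, N m; "tcp_pos": TCP position; "eef_rot": TCP orientation; "contact_force": force on the tool from outside, world axes, zero at the start; "torque": the same for the moment, N m; "opening": finger opening in mm.
Only numpy, scipy, OpenCV 4.12 (cv2) and the standard library are available. Lean on these libraries where they do the work, as an engineer would, in place of code of your own. Each camera call takes 0.05 s, during which the arm holds its last target. There are 200 camera calls.

## Working session

There is one attempt and no reset: what is moved stays moved. The work goes in short steps, Python scripts to look and compute and a shell command to move; the robot and the scene stay as the last step left them, time stands still between calls to the robot, and variables do not carry over. Pictures are saved under pics/ and viewed, about 8 in all and at most 12, crops included, and the job is handed in when it is done.

```bash
mkdir -p pics
python3 - <<'E'
from cell import r,snapshot
import cv2,numpy as np,pickle
print(r.observe(),r.pinch_z)
for n in("scene","top"):
    s=snapshot(n);pickle.dump(s,open(n+".pkl","wb"))
    print(n,s["vfov"],s["cx"],s["cy"],np.round(s["R"],3).tolist(),np.round(s["t"],1), (-s["R"].T@np.array(s["t"])).round())
    cv2.imwrite(f"pics/{n}0.png",cv2.resize(s["image"][...,::-1],(800,600),interpolation=cv2.INTER_CUBIC))
E
```

```text
{'time_s': 0.0, 'joint_positions': array([ 1.05437888e+00,  3.13982435e-01,  4.49736277e-02,  1.30355051e+00,
       -3.35305972e-05,  1.43123799e+00]), 'qd': array([ 2.50269767e-05, -1.24387408e-03,  1.76178256e-03, -9.63872305e-04,
        7.14210042e-04, -1.01705985e-03]), 'joint_efforts': array([ 3.51908666e-04, -4.80624175e+01,  2.98533511e+01,  1.93372200e-02,
        7.86685609e-05, -2.10818030e-08]), 'tcp_pos': array([211.35114155, 534.21766347, 230.41686736]), 'eef_rot': array([-1.55218307,  0.29615895, -0.29531242]), 'contact_force': array([0.20642878, 0.31706715, 0.02070371]), 'torque': array([-0.02409198,  0.01795534,  0.00755443]), 'opening': 85.70502054647926} 18.700000000000003
scene 46.883920459715306 276.19494986353857 202.32293034943524 [[0.453, -0.892, 0.015], [-0.567, -0.301, -0.767], [0.689, 0.338, -0.641]] [-133.2  415.9  677.5] [-171. -223.  756.]
top 56.209221612541654 283.06255621686927 210.03894157113112 [[0.018, -1.0, -0.002], [-0.982, -0.017, -0.186], [0.186, 0.006, -0.983]] [127.6 581.4 836.5] [413. 133. 930.]
```

View pics/scene0.png

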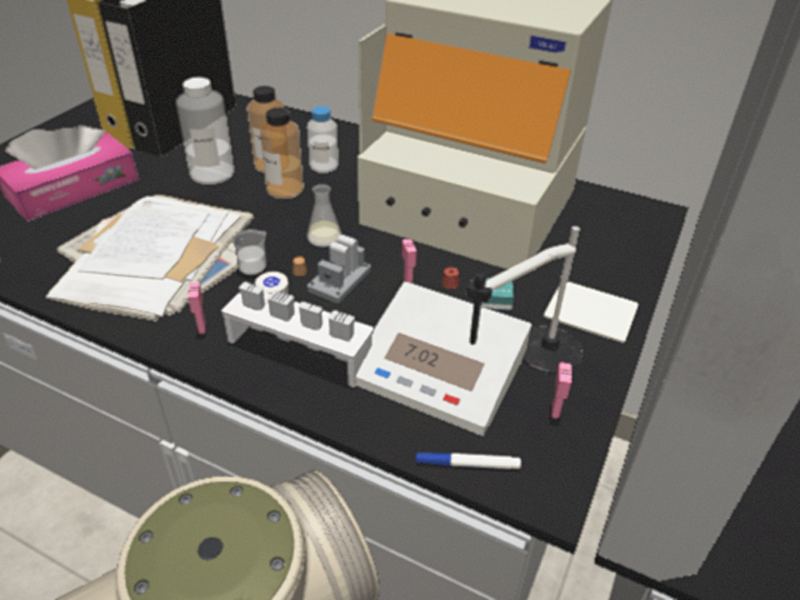

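View pics/top0.png

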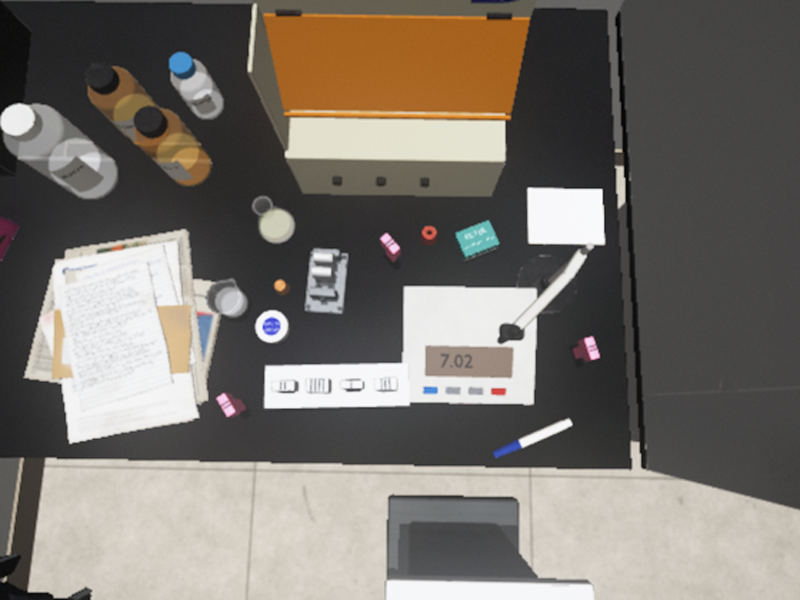

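The scene view shows the rack with four leaves (around 230–370, 285–350), the clamp behind it (340, 270), the flask at (323, 220) and the beaker at (250, 250). In the top view, the rack is at (264–410, 365–407), the clamp at (327, 280), and the pink decoys stand around them. Next I'll crop both views.

```bash
cat > h.py <<'E'
import numpy as np,pickle,cv2
def load(n): return pickle.load(open(n+".pkl","rb"))
def ray(s,u,v,z):
    f=s["image"].shape[0]/2/np.tan(np.radians(s["vfov"]/2))
    R=np.array(s["R"]);c=-R.T@np.array(s["t"])
    d=R.T@np.array([(u-s["cx"])/f,(v-s["cy"])/f,1]);return c+d*(z-c[2])/d[2]
def proj(s,X):
    f=s["image"].shape[0]/2/np.tan(np.radians(s["vfov"]/2))
    p=np.array(s["R"])@np.array(X)+np.array(s["t"]);return np.array([s["cx"]+f*p[0]/p[2],s["cy"]+f*p[1]/p[2]])
def crop(s,u0,v0,w,h,k):
    im=cv2.resize(s["image"][v0:v0+h,u0:u0+w,::-1],None,fx=k,fy=k,interpolation=cv2.INTER_CUBIC)
    for u in range(u0-u0%10+10,u0+w,10):
        cv2.putText(im,str(u),((u-u0)*k,10),0,.35,(0,255,255),1);cv2.line(im,((u-u0)*k,12),((u-u0)*k,18),(0,255,255),1)
    for v in range(v0-v0%10+10,v0+h,10):
        cv2.putText(im,str(v),(0,(v-v0)*k),0,.35,(0,255,255),1);cv2.line(im,(22,(v-v0)*k),(28,(v-v0)*k),(0,255,255),1)
    return im
E
python3 - <<'E'
from h import *
a=crop(load("top"),180,165,115,125,6)
cv2.imwrite("pics/t1.png",a[:600])
b=cv2.imwrite("pics/s1.png",crop(load("scene"),150,155,125,100,6))
s=load("top");g=cv2.cvtColor(s["image"],cv2.COLOR_RGB2GRAY)
m=(g[:290,180:287]>170).astype(np.uint8)
n,l,st,c=cv2.connectedComponentsWithStats(m)
print(st,c)
E
```

```text
[[    0     0   107   290 23845]
 [   24    77    83     3   157]
 [   20    82    87    30  2434]
 [    2   147    23    22   391]
 [   87   164    13    13    70]
 [   35   175    27    44   585]
 [   13   197     6     6    29]
 [    5   200   102    86  3235]
 [    0   217    22    23   281]
 [    8   226     1     1     1]
 [    7   230     2     1     2]] [[ 52.09939191 130.66781296]
 [ 65.34394904  78.07643312]
 [ 64.08627773  96.77814297]
 [ 13.22506394 157.66496164]
 [ 92.67142857 169.92857143]
 [ 47.8017094  196.46837607]
 [ 15.5862069  199.27586207]
 [ 59.69026275 266.21514683]
 [ 10.10676157 228.10676157]
 [  8.         226.        ]
 [  7.5        230.        ]]
```

View pics/t1.png

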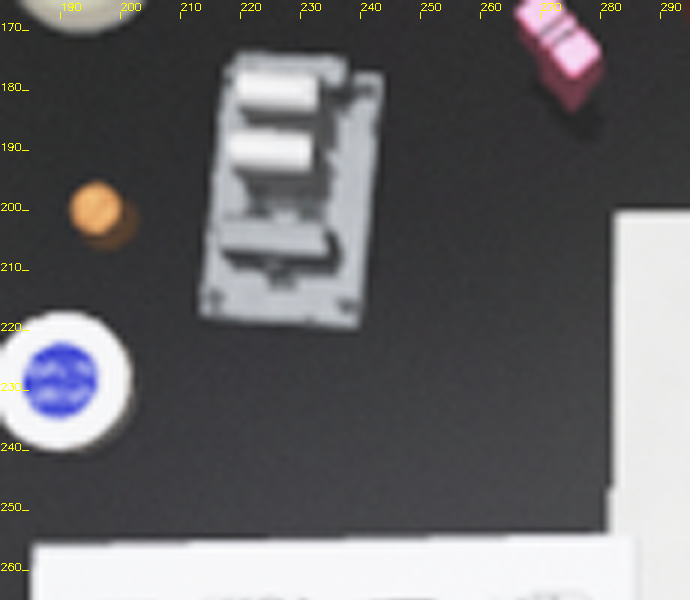

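View pics/s1.png

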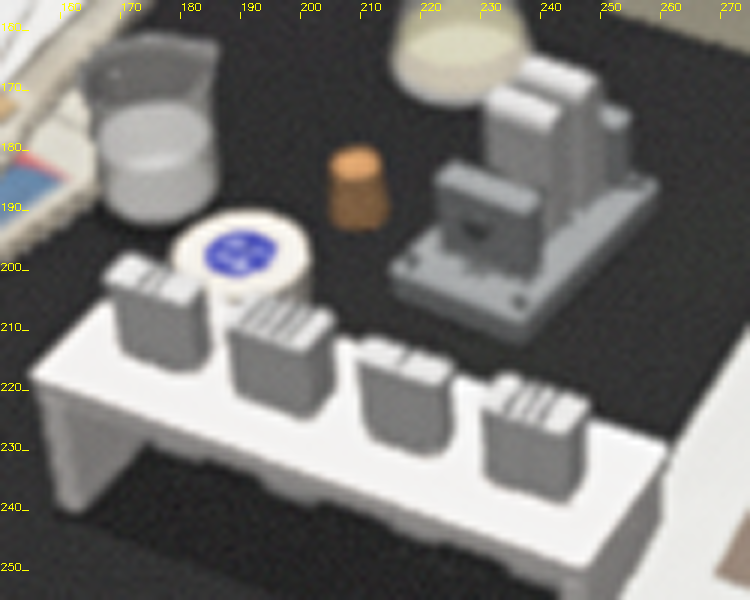

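The scene crop shows groove counts, left to right, of 2 at (175,203), 4 at (193,210), 1 at (216,217) and 3 at (239,223). That puts leaf 2 in slot y=+75, leaf 4 in +25, leaf 1 in −25 and leaf 3 in −75. The clamp's low spring bracket is on the robot side, so the near jaw is the sprung one and clamp x points roughly along world x.

Run:
```python
from h import *
from scipy.spatial.transform import Rotation as Ro
s=load("top");S=load("scene")
cv2.imwrite("pics/t2.png",crop(s,180,248,112,42,7))
print(Ro.from_rotvec([-1.55218307,0.29615895,-0.29531242]).as_matrix().round(3))
print("base corners z16"); 
for u,v in [(212.8,217.8),(239.5,219.5),(243,177.5)]: print(ray(s,u,v,16).round(1))
print("jaw tops z75 far ctr,near ctr ends")
for u,v in [(219.5,179.5),(232.5,181),(218,189.5),(231.5,191)]: print(ray(s,u,v,75).round(1))
print("scene jaw top centres")
for u,v in [(235.5,171.5),(243.5,167)]: print(ray(S,u,v,75).round(1))
print("scene rack corners z65: left-front,right-back")
for u,v in [(154.5,217),(259.5,230),(246.5,249)]: print(ray(S,u,v,65).round(1))
g=cv2.cvtColor(s["image"],cv2.COLOR_RGB2GRAY).astype(int)
print("col profile clamp");
for u in (222,225,228): print(u,g[174:200,u])
print("rack v edge",[(u,g[252:259,u].tolist()) for u in(195,270)]); print([(u,g[280:290,u].tolist()) for u in(195,270)])
print("left edge",[(v,g[v,182:190].tolist()) for v in(262,280)])
```

```text
[[ 0.93  -0.001  0.368]
 [-0.368 -0.002  0.93 ]
 [-0.    -1.    -0.002]]
base corners z16
[564.8 303.5  16. ]
[561.9 240.4  16. ]
[664.3 235.9  16. ]
jaw tops z75 far ctr,near ctr ends
[642.5 281.9  75. ]
[639.6 252.6  75. ]
[619.4 284.2  75. ]
[616.5 253.8  75. ]
scene jaw top centres
[616.4 272.7  75. ]
[641.  265.1  75. ]
scene rack corners z65: left-front,right-back
[405.6 348.7  65. ]
[474.6 131.5  65. ]
[413.9 128.1  65. ]
col profile clamp
222 [152 173 182 219 239 245 236 210 164 104  84  83 154 217 238 245 238 214
 171 115  84  81  71  78  95  95]
225 [137 184 189 213 236 245 239 216 177 122  83  85 146 209 234 244 240 219
 183 126  84  85  85  91 110 122]
228 [131 184 184 204 233 243 240 220 187 128  80  85 118 190 231 242 240 225
 192 136  84  85  86  89 108 120]
rack v edge [(195, [62, 62, 63, 121, 224, 247, 246]), (270, [75, 75, 204, 247, 247, 247, 248])]
[(195, [246, 247, 246, 247, 247, 219, 81, 58, 59, 63]), (270, [247, 247, 248, 239, 171, 67, 70, 72, 71, 71])]
left edge [(262, [62, 62, 61, 196, 247, 247, 246, 247]), (280, [61, 61, 116, 222, 247, 247, 247, 247])]
```

View pics/t2.png

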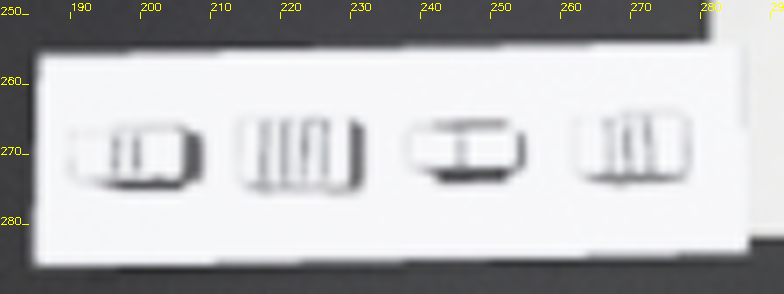

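Run:
```python
from h import *
s=load("top")
print("rack z65: back@195,back@270,front@195,front@270,left")
def e(p,i0):  # half-level crossing
    p=np.array(p,float);h=(p.max()+p.min())/2;k=np.where(np.diff(np.sign(p-h)))[0][0];return i0+k+(h-p[k])/(p[k+1]-p[k])
g=cv2.cvtColor(s["image"],cv2.COLOR_RGB2GRAY)
P={}
for u in(190,230,270): 
    b=ray(s,u,e(g[250:260,u],250),65);f=ray(s,u,e(g[279:290,u],279),65);P[u]=(b,f);print(b.round(1),f.round(1),((b+f)/2).round(1))
for v in(262,270,278): print("left",ray(s,e(g[v,180:189],180),v,65).round(1))
print("heads z99")
for n,u0,u1,v0,v1 in[(2,190,206,266.3,273.7),(4,213,229.5,265.2,275),(1,237.8,253.7,266,272.2),(3,261.5,278,264.5,273.5)]:
    print(n,ray(s,(u0+u1)/2,(v0+v1)/2,99).round(1))
```

```text
rack z65: back@195,back@270,front@195,front@270,left
[472.4 340.1  65. ] [407.5 336.1  65. ] [439.9 338.1  65. ]
[475.7 252.5  65. ] [410.7 249.7  65. ] [443.2 251.1  65. ]
[479.2 164.8  65. ] [413.5 163.2  65. ] [446.3 164.   65. ]
left [457.7 350.9  65. ]
left [440.4 350.   65. ]
left [423.2 349.4  65. ]
heads z99
2 [439.8 313.3  99. ]
4 [440.5 264.7  99. ]
1 [443.5 213.5  99. ]
3 [444.6 163.3  99. ]
```

```bash
python3 -m crank '{"xyz":[[0,0,0],[0,0,0],[0,0,0],[0,0,0],[0,0,0],[0,0,0],[0,0,0],[0,0,0]],"rot":[[0,8.29,0],[0,8.29,0],[0,8.29,0],[0,8.29,0],[0,8.29,0],[0,8.29,0],[0,8.29,0],[0,8.29,0]]}' -0.1 20; python3 -m crank '{"xyz":[[0.0328,0,0.0221],[0.0328,0,0.0221],[0.0328,0,0.0221],[0.0328,0,0.0221],[0.0328,0,0.0221],[0.0328,0,0.0221],[0.0328,0,0.0221],[0.0328,0,0.0221],[0.0328,0,0.0221],[0.0328,0,0.0221],[0,0,0],[0,0,0]],"rot":[[0,0,0],[0,0,0],[0,0,0],[0,0,0],[0,0,0],[0,0,0],[0,0,0],[0,0,0],[0,0,0],[0,0,0],[0,0,0],[0,0,0]]}'
cat > st.py <<'E'
from cell import r
from scipy.spatial.transform import Rotation as Ro
import numpy as np
o=r.observe();R=Ro.from_rotvec(o["eef_rot"]).as_matrix()
print("t",round(o["time_s"],2),"tcp",o["tcp_pos"].round(2),"yaw",np.degrees(np.arctan2(R[1,2],R[0,2])).round(2),"tilt",R[:2,1].round(4),"F",o["contact_force"].round(2),"M",o["torque"].round(3),"op",round(o["opening"],1))
E
python3 st.py
```

```text
time_s: 0.9
tcp_pos: [211.4, 534.4, 230.8]
eef_rot: [-1.225, 1.187, -1.187]
contact_force: [0.1, -0.2, 0.2]
opening: 37.9
time_s: 2.1
tcp_pos: [444.4, 214.3, 230.9]
eef_rot: [-1.226, 1.185, -1.183]
contact_force: [-0.2, -0.3, -0.3]
opening: 38.3
t 2.1 tcp [444.44 214.25 230.85] yaw 1.95 tilt [-0.0013  0.0002] F [-0.16 -0.28 -0.31] M [-0.018 -0.022  0.062] op 38.3
```

```bash
python3 -m crank '{"xyz":[[0,0.035,0],[0,0.04,0],[0,0.04,0],[0,0.03,0],[0,0.016,0],[0,0,0],[0,0,0]],"rot":[[0,0,0],[0,0,0],[0,0,0],[0,0,0],[0,0,0],[0,0,0],[0,0,0]]}'; python3 -m crank '{"xyz":[[0,0,0],[0,0,0],[0,0,0],[0,0,0],[0,0,0],[0,0,0],[0,0,0],[0,0,0]],"rot":[[0,0,0],[0,0,0],[0,0,0],[0,0,0],[0,0,0],[0,0,0],[0,0,0],[0,0,0]]}' -1 40; python3 st.py
```

```text
time_s: 2.8
tcp_pos: [443.7, 216.0, 70.6]
eef_rot: [-1.227, 1.181, -1.181]
contact_force: [0.3, -0.4, 0.0]
opening: 38.2
time_s: 3.6
tcp_pos: [445.3, 215.6, 71.7]
eef_rot: [-1.223, 1.181, -1.182]
contact_force: [-2.1, 2.0, 6.5]
opening: 11.2
t 3.6 tcp [445.32 215.63  71.71] yaw 2.1 tilt [0.0023 0.0017] F [-2.13  2.03  6.46] M [0.308 0.33  0.013] op 11.2
```

```bash
python3 -m crank '{"xyz":[[0,-0.01,0],[0,-0.03,0],[0,-0.03,0],[0,0,0],[0,0,0]],"rot":[[0,0,0],[0,0,0],[0,0,0],[0,4.6,0],[0,0,0]]}'; python3 st.py;python3 st.py
python3 - <<'E'
from cell import snapshot
from h import *
for n in("scene","top"): pickle.dump(snapshot(n),open(n+"1.pkl","wb"))
a=crop(load("scene1"),150,120,130,130,4);b=crop(load("top1"),190,190,70,130,4)
cv2.imwrite("pics/v2.png",np.hstack([a,b]))
E
python3 st.py
```

```text
time_s: 4.1
tcp_pos: [445.2, 215.0, 141.9]
eef_rot: [-1.186, 1.24, -1.243]
contact_force: [0.2, -0.2, -1.5]
opening: 11.5
t 4.1 tcp [445.24 215.03 141.87] yaw -2.54 tilt [0.0026 0.0006] F [ 0.15 -0.16 -1.53] M [ 0.048 -0.034 -0.011] op 11.5
t 4.1 tcp [445.24 215.03 141.87] yaw -2.54 tilt [0.0026 0.0006] F [ 0.15 -0.16 -1.53] M [ 0.048 -0.034 -0.011] op 11.5
t 4.2 tcp [444.04 214.75 140.23] yaw -2.42 tilt [-0.0005 -0.0002] F [-0.29 -0.74 -1.52] M [-0.049  0.016 -0.043] op 11.1
```

View pics/v2.png

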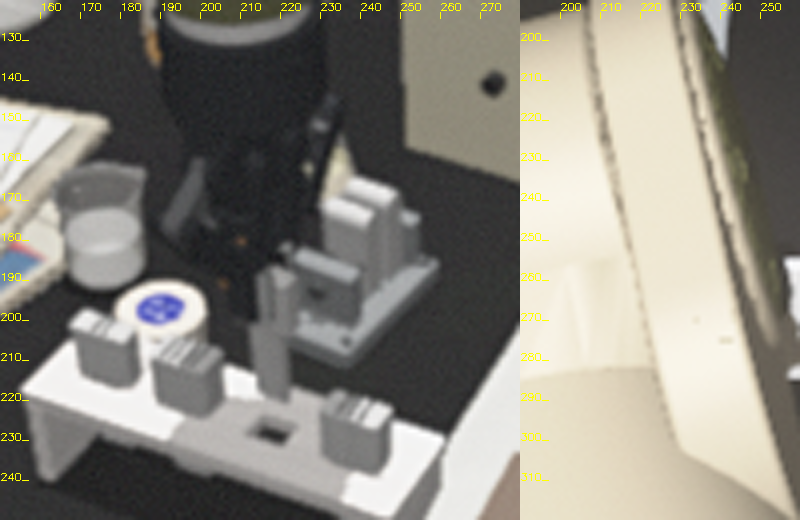

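The scene view shows leaf 1 held upright at (217,195), clear of its slot. Now I'll carry it over the gap.

```bash
python3 -m crank '{"xyz":[[-0.01023,0,0.03037],[-0.01023,0,0.03037],[-0.01023,0,0.03037],[-0.01023,0,0.03037],[-0.01023,0,0.03037],[-0.01023,0,0.03037],[0,0,0],[0,0,0],[0,0,0]],"rot":[[0,0,0],[0,0,0],[0,0,0],[0,0,0],[0,0,0],[0,0,0],[0,0,0],[0,0,0],[0,0,0]]}'; python3 st.py
python3 - <<'E'
from cell import snapshot
from h import *
S=snapshot("scene");pickle.dump(S,open("scene2.pkl","wb"))
cv2.imwrite("pics/v3.png",crop(S,200,130,70,80,7))
E
python3 st.py
```

```text
time_s: 5.1
tcp_pos: [627.7, 268.0, 139.4]
eef_rot: [-1.191, 1.242, -1.24]
contact_force: [0.0, -0.1, -0.4]
opening: 11.2
t 5.1 tcp [627.72 267.95 139.45] yaw -2.47 tilt [-0.0025 -0.0007] F [ 0.02 -0.05 -0.38] M [-0.02   0.017 -0.023] op 11.2
t 5.15 tcp [627.76 268.02 139.91] yaw -2.47 tilt [-0.0018 -0.0004] F [ 0.07 -0.01 -0.54] M [-0.08   0.026  0.02 ] op 11.3
```

View pics/v3.png

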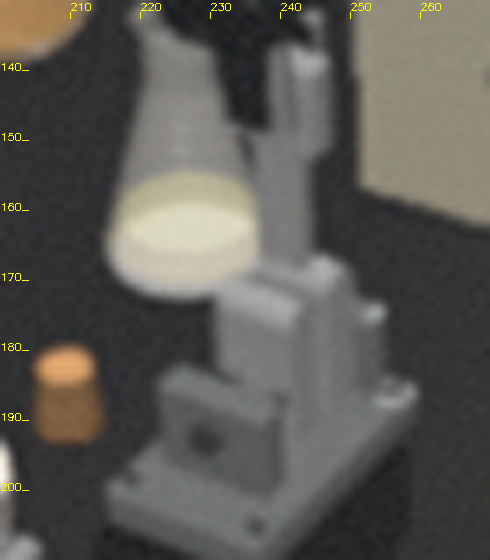

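The blade hangs over the gap, between the lips at (235,170) and (246,168). I'll lower it slowly while watching the force.

```bash
python3 -m crank '{"xyz":[[0,0.006,0],[0,0.004,0],[0,0.002,0],[0,0.002,0]],"rot":[[0,0,0],[0,0,0],[0,0,0],[0,0,0]]}'; python3 st.py;  python3 -m crank '{"xyz":[[0,0.002,0],[0,0.002,0]],"rot":[[0,0,0],[0,0,0]]}'; python3 st.py
```

```text
time_s: 5.55
tcp_pos: [628.9, 268.3, 126.2]
eef_rot: [-1.188, 1.241, -1.241]
contact_force: [0.9, 0.0, -1.1]
opening: 11.2
t 5.55 tcp [628.94 268.27 126.23] yaw -2.5 tilt [0.0001 0.    ] F [ 0.93  0.01 -1.09] M [-0.026 -0.156  0.025] op 11.2
time_s: 5.75
tcp_pos: [630.0, 268.4, 122.8]
eef_rot: [-1.186, 1.24, -1.242]
contact_force: [1.6, 1.1, -0.3]
opening: 11.2
t 5.75 tcp [630.   268.39 122.77] yaw -2.52 tilt [0.002  0.0004] F [ 1.56  1.1  -0.28] M [-0.005 -0.503  0.022] op 11.2
```

```bash
python3 -m crank '{"xyz":[[0,0,0.001],[0,0,0]],"rot":[[0,0,0],[0,0,0]]}'; python3 st.py;  python3 -m crank '{"xyz":[[0,0.002,0],[0,0.002,0],[0,0,0]],"rot":[[0,0,0],[0,0,0],[0,0,0]]}'; python3 st.py
```

```text
time_s: 5.95
tcp_pos: [630.3, 268.3, 122.3]
eef_rot: [-1.188, 1.241, -1.241]
contact_force: [1.7, -0.0, -1.2]
opening: 11.0
t 5.95 tcp [630.29 268.29 122.29] yaw -2.51 tilt [0.     0.0002] F [ 1.71 -0.02 -1.19] M [ 0.048 -0.321 -0.02 ] op 11.0
time_s: 6.25
tcp_pos: [630.3, 268.2, 117.9]
eef_rot: [-1.188, 1.241, -1.242]
contact_force: [2.2, 0.3, -0.8]
opening: 11.6
t 6.25 tcp [630.31 268.24 117.91] yaw -2.51 tilt [ 0.0002 -0.    ] F [ 2.22  0.35 -0.78] M [ 0.01  -0.555 -0.015] op 11.6
```

```bash
python3 -m crank '{"xyz":[[0,0,0.001],[0,0,0]],"rot":[[0,0,0],[0,0,0]]}'; python3 st.py;  python3 -m crank '{"xyz":[[0,0.003,0],[0,0.003,0],[0,0,0]],"rot":[[0,0,0],[0,0,0],[0,0,0]]}'; python3 st.py;  python3 -m crank '{"xyz":[[0,0,0.0005],[0,0,0]],"rot":[[0,0,0],[0,0,0]]}'; python3 st.py
```

```text
time_s: 6.45
tcp_pos: [630.6, 268.2, 118.0]
eef_rot: [-1.189, 1.242, -1.241]
contact_force: [0.2, -0.3, -1.7]
opening: 11.1
t 6.45 tcp [630.64 268.17 117.98] yaw -2.51 tilt [-0.0013 -0.0001] F [ 0.2  -0.31 -1.66] M [-0.036 -0.029  0.046] op 11.1
time_s: 6.75
tcp_pos: [630.6, 268.1, 111.5]
eef_rot: [-1.189, 1.242, -1.241]
contact_force: [0.1, 0.3, -0.8]
opening: 11.1
t 6.75 tcp [630.6  268.14 111.47] yaw -2.51 tilt [-0.0013 -0.0003] F [ 0.15  0.33 -0.85] M [-0.002 -0.027 -0.031] op 11.1
time_s: 6.95
tcp_pos: [631.7, 268.2, 112.3]
eef_rot: [-1.188, 1.241, -1.241]
contact_force: [-0.3, -0.7, -1.3]
opening: 11.2
t 6.95 tcp [631.68 268.21 112.34] yaw -2.51 tilt [0.     0.0001] F [-0.29 -0.73 -1.32] M [-0.028 -0.01   0.017] op 11.2
```

```bash
python3 -m crank '{"xyz":[[0,0.003,0],[0,0.004,0],[0,0.005,0],[0,0,0]],"rot":[[0,0,0],[0,0,0],[0,0,0],[0,0,0]]}'; python3 st.py;  python3 -m crank '{"xyz":[[0,0.004,0],[0,0.005,0],[0,0.003,0],[0,0,0],[0,0,0]],"rot":[[0,0,0],[0,0,0],[0,0,0],[0,0,0],[0,0,0]]}'; python3 st.py; python3 -m crank '{"xyz":[[0,0,0.0005],[0,0,0],[0,0,0]],"rot":[[0,0,0],[0,0,0],[0,0,0]]}'; python3 st.py
```

```text
time_s: 7.35
tcp_pos: [631.1, 268.0, 99.1]
eef_rot: [-1.19, 1.242, -1.241]
contact_force: [-0.5, -0.2, -0.9]
opening: 11.1
t 7.35 tcp [631.08 268.    99.07] yaw -2.51 tilt [-0.0015 -0.0005] F [-0.48 -0.24 -0.93] M [-0.031 -0.065 -0.033] op 11.1
time_s: 7.85
tcp_pos: [631.7, 268.2, 88.2]
eef_rot: [-1.188, 1.241, -1.241]
contact_force: [0.4, 0.4, -1.2]
opening: 11.6
t 7.85 tcp [631.69 268.19  88.19] yaw -2.51 tilt [-0.  0.] F [ 0.44  0.36 -1.23] M [-0.015  0.012  0.005] op 11.6
time_s: 8.15
tcp_pos: [631.8, 268.2, 88.3]
eef_rot: [-1.189, 1.242, -1.241]
contact_force: [-1.5, -0.5, -0.8]
opening: 11.4
t 8.15 tcp [631.8  268.19  88.33] yaw -2.51 tilt [-0.0006  0.0001] F [-1.51 -0.46 -0.83] M [-0.002  0.462 -0.025] op 11.4
```

```bash
python3 -m crank '{"xyz":[[0,0,-0.001],[0,0,0],[0,0,0]],"rot":[[0,0,0],[0,0,0],[0,0,0]]}'; python3 st.py; python3 -m crank '{"xyz":[[0,0,-0.0005],[0,0,0],[0,0,0]],"rot":[[0,0,0],[0,0,0],[0,0,0]]}'; python3 st.py; python3 -m crank '{"xyz":[[0,0,-0.0005],[0,0,0],[0,0,0]],"rot":[[0,0,0],[0,0,0],[0,0,0]]}'; python3 st.py
```

```text
time_s: 8.45
tcp_pos: [631.6, 268.3, 88.6]
eef_rot: [-1.187, 1.241, -1.242]
contact_force: [0.3, -0.0, -1.5]
opening: 11.6
t 8.45 tcp [631.56 268.29  88.58] yaw -2.51 tilt [0.001  0.0002] F [ 0.29 -0.   -1.45] M [ 0.033 -0.002 -0.041] op 11.6
time_s: 8.75
tcp_pos: [630.7, 268.3, 88.3]
eef_rot: [-1.188, 1.241, -1.241]
contact_force: [0.4, -0.3, -1.3]
opening: 11.3
t 8.75 tcp [630.72 268.28  88.35] yaw -2.51 tilt [0.0002 0.0001] F [ 0.39 -0.33 -1.33] M [-0.041 -0.025  0.015] op 11.3
time_s: 9.05
tcp_pos: [630.4, 268.3, 88.4]
eef_rot: [-1.188, 1.241, -1.242]
contact_force: [1.4, -0.2, -2.1]
opening: 11.6
t 9.05 tcp [630.43 268.3   88.39] yaw -2.51 tilt [0.0006 0.0001] F [ 1.44 -0.2  -2.1 ] M [-0.003 -0.296  0.002] op 11.6
```

```bash
python3 -m crank '{"xyz":[[0,0,0.001],[0,-0.007,0],[0,-0.01,0],[0,-0.01,0],[0,-0.01,0],[0,-0.015,0],[0,0,0]],"rot":[[0,0,0],[0,0,0],[0,0,0],[0,0,0],[0,0,0],[0,0,0],[0,0,0]]}'; python3 st.py; python3 -m crank '{"xyz":[[0.01023,0,-0.0307],[0.01023,0,-0.0307],[0.01023,0,-0.0307],[0.01023,0,-0.0307],[0.01023,0,-0.0307],[0.01023,0,-0.0307],[0,0,0],[0,0.03,0],[0,0,0]],"rot":[[0,0,0],[0,0,0],[0,0,0],[0,0,0],[0,0,0],[0,0,0],[0,-4.6,0],[0,0,0],[0,0,0]]}'; python3 st.py
```

```text
time_s: 9.75
tcp_pos: [632.7, 268.8, 143.7]
eef_rot: [-1.183, 1.238, -1.242]
contact_force: [0.4, -0.3, -0.4]
opening: 11.0
t 9.75 tcp [632.67 268.79 143.73] yaw -2.5 tilt [0.0048 0.0016] F [ 0.36 -0.26 -0.39] M [ 0.059 -0.073  0.014] op 11.0
time_s: 10.65
tcp_pos: [441.9, 214.3, 108.0]
eef_rot: [-1.23, 1.185, -1.181]
contact_force: [-0.2, 0.2, -1.3]
opening: 11.6
t 10.65 tcp [441.91 214.3  107.96] yaw 2.09 tilt [-0.0045 -0.0012] F [-0.18  0.17 -1.32] M [-0.028  0.088  0.042] op 11.6
```

```bash
python3 -m crank '{"xyz":[[0,0.014,0],[0,0.014,0],[0,0.008,0],[0,0.003,0],[0,0,0],[0,0,0]],"rot":[[0,0,0],[0,0,0],[0,0,0],[0,0,0],[0,0,0],[0,0,0]]}'; python3 st.py
```

```text
time_s: 11.25
tcp_pos: [444.9, 215.1, 71.9]
eef_rot: [-1.225, 1.182, -1.182]
contact_force: [1.2, -0.3, -0.8]
opening: 11.4
t 11.25 tcp [444.94 215.13  71.9 ] yaw 2.09 tilt [0.0008 0.0004] F [ 1.2  -0.28 -0.8 ] M [0.035 0.029 0.025] op 11.4
```

```bash
python3 -m crank '{"xyz":[[0,0,0],[0,0,0],[0,0,0],[0,0,0]],"rot":[[0,0,0],[0,0,0],[0,0,0],[0,0,0]]}' -0.1; python3 -m crank '{"xyz":[[0,-0.01,0],[0,-0.04,0],[0,-0.02,0],[-0.03,0,0],[-0.04,0,0],[-0.03,0,0],[0,0,0],[0,0.03,0],[0,0.03,0],[0,0.01,0],[0,0,0],[0,0,0]],"rot":[[0,0,0],[0,0,0],[0,0,0],[0,0,0],[0,0,0],[0,0,0],[0,0,0],[0,0,0],[0,0,0],[0,0,0],[0,0,0],[0,0,0]]}'; python3 st.py;python3 -m crank '{"xyz":[[0,0,0],[0,0,0],[0,0,0],[0,0,0],[0,0,0],[0,0,0],[0,0,0],[0,0,0]],"rot":[[0,0,0],[0,0,0],[0,0,0],[0,0,0],[0,0,0],[0,0,0],[0,0,0],[0,0,0]]}' -1 40; python3 st.py
python3 - <<'E'
from cell import snapshot
from h import *
S=snapshot("scene");pickle.dump(S,open("scene3.pkl","wb"))
cv2.imwrite("pics/v4.png",crop(S,140,140,130,120,6)[:600])
E
```

```text
time_s: 11.65
tcp_pos: [444.5, 215.0, 71.4]
eef_rot: [-1.226, 1.182, -1.182]
contact_force: [0.2, 0.4, 0.3]
opening: 38.5
time_s: 12.85
tcp_pos: [441.4, 314.8, 72.4]
eef_rot: [-1.225, 1.182, -1.183]
contact_force: [-1.0, 1.4, 0.9]
opening: 38.6
t 12.85 tcp [441.41 314.81  72.38] yaw 2.06 tilt [0.0009 0.0004] F [-1.03  1.39  0.91] M [ 0.022 -0.031  0.079] op 38.6
time_s: 13.65
tcp_pos: [441.9, 315.3, 73.0]
eef_rot: [-1.223, 1.181, -1.183]
contact_force: [0.1, -1.1, 5.6]
opening: 14.5
t 13.65 tcp [441.88 315.34  72.96] yaw 2.09 tilt [0.0028 0.0011] F [ 0.1  -1.11  5.62] M [-0.128  0.112  0.019] op 14.5
```

View pics/v4.png

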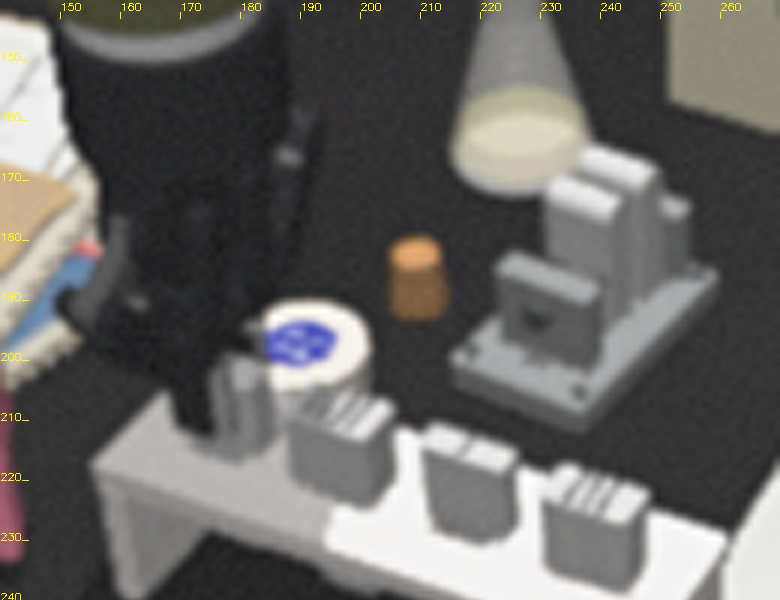

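Leaf 1 is back in its slot (opening at 220,220), and leaf 2 is gripped at 14.5 mm. Leaf 1 had about 1.5 mm of play, so leaf 2 should bind by about 1.5 mm.

```bash
python3 -m crank '{"xyz":[[0,-0.01,0],[0,-0.03,0],[0,-0.035,0],[0,0,0],[0,0,0]],"rot":[[0,0,0],[0,0,0],[0,0,0],[0,4.6,0],[0,0,0]]}';python3 -m crank '{"xyz":[[0,0,0.0384],[0,0,0.04],[0.0128,0,0.04],[0.0128,0,0.04],[0.0127,0,0.033],[0,0,0],[0,0,0],[0,0,0]],"rot":[[0,0,0],[0,0,0],[0,0,0],[0,0,0],[0,0,0],[0,0,0],[0,0,0],[0,0,0]]}'; python3 st.py;python3 -m crank '{"xyz":[[0,0.008,0],[0,0.005,0],[0,0.002,0],[0,0.002,0]],"rot":[[0,0,0],[0,0,0],[0,0,0],[0,0,0]]}'; python3 st.py
```

```text
time_s: 14.2
tcp_pos: [441.6, 315.4, 148.2]
eef_rot: [-1.185, 1.24, -1.242]
contact_force: [0.5, 0.3, -0.9]
opening: 14.4
time_s: 15.0
tcp_pos: [628.9, 268.5, 145.5]
eef_rot: [-1.191, 1.242, -1.24]
contact_force: [0.1, -0.8, -0.8]
opening: 14.3
t 15.0 tcp [628.91 268.46 145.52] yaw -2.43 tilt [-0.0023 -0.0003] F [ 0.07 -0.82 -0.77] M [0.002 0.017 0.036] op 14.3
time_s: 15.4
tcp_pos: [629.7, 268.6, 129.0]
eef_rot: [-1.189, 1.241, -1.241]
contact_force: [-0.7, -0.1, -0.5]
opening: 14.4
t 15.4 tcp [629.72 268.58 129.02] yaw -2.47 tilt [-0.0004 -0.0001] F [-0.74 -0.07 -0.49] M [-0.03  -0.027 -0.032] op 14.4
```

```bash
python3 -m crank '{"xyz":[[0,0.002,0],[0,0.002,0],[0,0,0]],"rot":[[0,0,0],[0,0,0],[0,0,0]]}'; python3 st.py;python3 -m crank '{"xyz":[[0,0.0015,0],[0,0.0015,0],[0,0,0]],"rot":[[0,0,0],[0,0,0],[0,0,0]]}'; python3 st.py
```

```text
time_s: 15.7
tcp_pos: [630.8, 268.3, 125.4]
eef_rot: [-1.187, 1.241, -1.242]
contact_force: [1.4, -0.5, -1.2]
opening: 14.3
t 15.7 tcp [630.77 268.31 125.36] yaw -2.51 tilt [0.0009 0.0003] F [ 1.37 -0.51 -1.24] M [-0.021 -0.242 -0.025] op 14.3
time_s: 16.0
tcp_pos: [630.9, 268.5, 124.1]
eef_rot: [-1.186, 1.24, -1.242]
contact_force: [-0.8, 0.1, 7.1]
opening: 14.4
t 16.0 tcp [630.87 268.45 124.06] yaw -2.51 tilt [0.0021 0.0008] F [-0.81  0.1   7.14] M [-0.104  0.262 -0.047] op 14.4
```

```bash
python3 -m crank '{"xyz":[[0,0.001,0],[0,0,0]],"rot":[[0,0,0],[0,0,0]]}'; python3 st.py;python3 -m crank '{"xyz":[[0,0.001,0],[0,0,0]],"rot":[[0,0,0],[0,0,0]]}'; python3 st.py
```

```text
time_s: 16.2
tcp_pos: [630.8, 268.5, 123.5]
eef_rot: [-1.186, 1.24, -1.242]
contact_force: [-2.2, -0.2, 8.4]
opening: 14.3
t 16.2 tcp [630.8  268.52 123.54] yaw -2.51 tilt [0.0023 0.001 ] F [-2.17 -0.2   8.45] M [-0.103  0.478 -0.   ] op 14.3
time_s: 16.4
tcp_pos: [630.7, 268.6, 122.6]
eef_rot: [-1.186, 1.24, -1.241]
contact_force: [-1.9, -0.6, 9.0]
opening: 14.4
t 16.4 tcp [630.66 268.64 122.61] yaw -2.5 tilt [0.0022 0.0012] F [-1.9  -0.62  9.02] M [-0.077  0.604  0.013] op 14.4
```

```bash
python3 -m crank '{"xyz":[[0,0.001,-0.0004],[0,0,0]],"rot":[[0,0,0],[0,0,0]]}'; python3 st.py;python3 -m crank '{"xyz":[[0,0.001,0],[0,0,0]],"rot":[[0,0,0],[0,0,0]]}'; python3 st.py;python3 -m crank '{"xyz":[[0,0.001,0],[0,0,0]],"rot":[[0,0,0],[0,0,0]]}'; python3 st.py
```

```text
time_s: 16.6
tcp_pos: [630.4, 268.7, 121.4]
eef_rot: [-1.186, 1.24, -1.241]
contact_force: [-1.4, 0.5, 7.2]
opening: 14.6
t 16.6 tcp [630.41 268.66 121.39] yaw -2.5 tilt [0.0023 0.0012] F [-1.38  0.53  7.24] M [-0.024  0.343 -0.046] op 14.6
time_s: 16.8
tcp_pos: [630.3, 268.6, 119.9]
eef_rot: [-1.186, 1.241, -1.241]
contact_force: [-1.5, 0.4, 5.4]
opening: 14.7
t 16.8 tcp [630.27 268.64 119.94] yaw -2.5 tilt [0.0018 0.0011] F [-1.45  0.41  5.38] M [ 0.062  0.232 -0.048] op 14.7
time_s: 17.0
tcp_pos: [630.3, 268.6, 118.6]
eef_rot: [-1.186, 1.241, -1.241]
contact_force: [-1.1, 0.5, 5.3]
opening: 14.4
t 17.0 tcp [630.27 268.6  118.56] yaw -2.51 tilt [0.0015 0.001 ] F [-1.11  0.47  5.26] M [ 0.092  0.205 -0.07 ] op 14.4
```

It binds with about 6 N of drag, with the lateral force nearly balanced. I'll keep sliding down.

```bash
python3 -m crank '{"xyz":[[0,0.0015,0],[0,0.0015,0],[0,0.0015,0],[0,0.0015,0],[0,0.0015,0],[0,0.0015,0]],"rot":[[0,0,0],[0,0,0],[0,0,0],[0,0,0],[0,0,0],[0,0,0]]}'; python3 st.py;python3 -m crank '{"xyz":[[0,0.0015,0],[0,0.0015,0],[0,0.0015,0],[0,0.0015,0],[0,0.0015,0],[0,0.0015,0],[0,0,0]],"rot":[[0,0,0],[0,0,0],[0,0,0],[0,0,0],[0,0,0],[0,0,0],[0,0,0]]}'; python3 st.py
```

```text
time_s: 17.6
tcp_pos: [630.2, 268.3, 108.3]
eef_rot: [-1.188, 1.241, -1.242]
contact_force: [-0.1, 0.3, 4.9]
opening: 14.6
t 17.6 tcp [630.22 268.28 108.3 ] yaw -2.51 tilt [0.0006 0.0001] F [-0.06  0.3   4.9 ] M [ 0.013 -0.063 -0.093] op 14.6
time_s: 18.3
tcp_pos: [630.1, 268.2, 99.0]
eef_rot: [-1.188, 1.241, -1.242]
contact_force: [2.5, 0.6, 2.4]
opening: 14.0
t 18.3 tcp [630.13 268.25  98.98] yaw -2.52 tilt [0.0003 0.    ] F [2.46 0.63 2.38] M [-0.006 -0.568 -0.103] op 14.0
```

```bash
python3 -m crank '{"xyz":[[0,0.001,0.0003],[0,0.0015,0],[0,0.0015,0],[0,0.0015,0],[0,0.0015,0],[0,0.0015,0],[0,0.0015,0],[0,0,0]],"rot":[[0,0,0],[0,0,0],[0,0,0],[0,0,0],[0,0,0],[0,0,0],[0,0,0],[0,0,0]]}'; python3 st.py
python3 - <<'E'
from cell import snapshot
from h import *
S=snapshot("scene");pickle.dump(S,open("scene4.pkl","wb"))
cv2.imwrite("pics/v5.png",crop(S,140,130,130,120,6)[:600])
E
```

```text
time_s: 19.1
tcp_pos: [630.1, 268.3, 89.1]
eef_rot: [-1.188, 1.242, -1.241]
contact_force: [0.7, -0.1, 3.2]
opening: 14.1
t 19.1 tcp [630.11 268.29  89.07] yaw -2.51 tilt [-0.0002  0.0001] F [ 0.7  -0.12  3.15] M [ 0.08  -0.369 -0.019] op 14.1
```

View pics/v5.png

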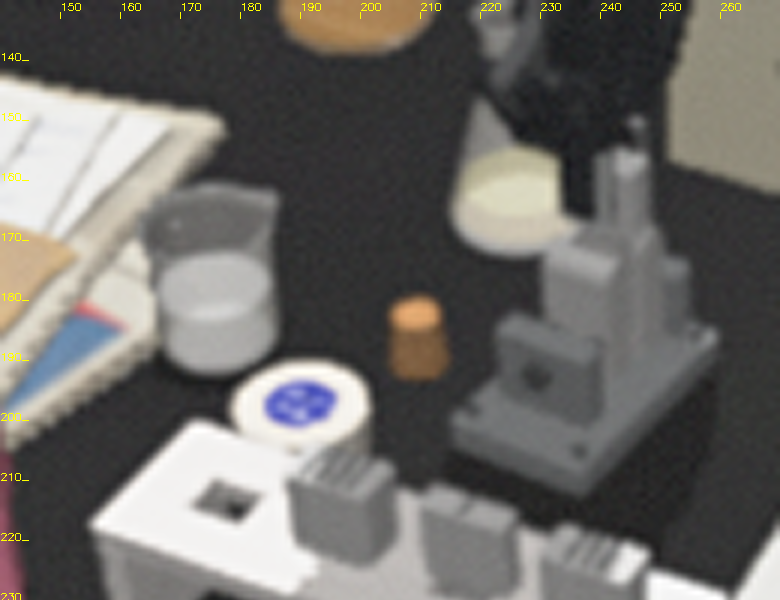

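Leaf 2 is down between the jaws, with its head at (243,160) just above the lips. I'll release it and back off.

```bash
python3 -m crank '{"xyz":[[0,0,0],[0,0,0],[0,0,0],[0,0,0],[0,0,0]],"rot":[[0,0,0],[0,0,0],[0,0,0],[0,0,0],[0,0,0]]}' -0.1; python3 -m crank '{"xyz":[[0,-0.01,0],[0,-0.03,0],[0,-0.04,0],[0,-0.03,0],[0,0,-0.04],[0,0,-0.05],[0,0,-0.05],[0,0,-0.05],[0,0,-0.04],[0,0,0]],"rot":[[0,0,0],[0,0,0],[0,0,0],[0,0,0],[0,0,0],[0,0,0],[0,0,0],[0,0,0],[0,0,0],[0,0,0]]}'; python3 st.py
python3 - <<'E'
from cell import snapshot
from h import *
S=snapshot("scene");T=snapshot("top");pickle.dump(S,open("scene5.pkl","wb"));pickle.dump(T,open("top5.pkl","wb"))
a=crop(S,200,130,65,120,5);b=crop(T,190,160,70,120,5)
cv2.imwrite("pics/v6.png",np.hstack([a,b]))
g=cv2.cvtColor(T["image"],cv2.COLOR_RGB2GRAY)
for u in (218,219,220): print(u,g[174:200,u])
g=cv2.cvtColor(load("top")["image"],cv2.COLOR_RGB2GRAY)
for u in (218,219,220): print(u,g[174:200,u])
E
```

```text
time_s: 19.65
tcp_pos: [630.0, 268.2, 89.1]
eef_rot: [-1.189, 1.242, -1.241]
contact_force: [0.3, 0.2, 0.1]
opening: 38.0
time_s: 20.65
tcp_pos: [395.0, 278.0, 200.2]
eef_rot: [-1.192, 1.241, -1.238]
contact_force: [0.4, 0.1, -0.3]
opening: 38.3
t 20.65 tcp [395.02 277.97 200.25] yaw -2.33 tilt [-0.0024 -0.0004] F [ 0.36  0.15 -0.29] M [ 0.    -0.055 -0.014] op 38.3
218 [ 56  91 198 243 247 247 248 249 233 138  89 107 146 189 219 226 227 224
 201 175 167 186 199 197 197 196]
219 [114 146 206 243 248 248 249 249 236 156  91  91 106 168 212 222 232 232
 204 146 106 151 188 198 196 195]
220 [155 178 204 241 248 249 249 249 240 176  91  89 107 138 164 210 237 233
 208 149  92 106 144 173 182 176]
218 [ 54  85 137 141 118 146 176 187 188 187 186 183 185 207 226 231 218 198
 174 162 177 189 191 191 190 189]
219 [109 140 164 182 200 209 201 196 171 160 178 178 186 220 239 244 235 208
 157 113 141 179 192 191 189 188]
220 [149 170 186 222 240 243 233 204 154 109 139 154 179 222 240 245 236 210
 160 102 100 135 161 170 176 170]
```

View pics/v6.png

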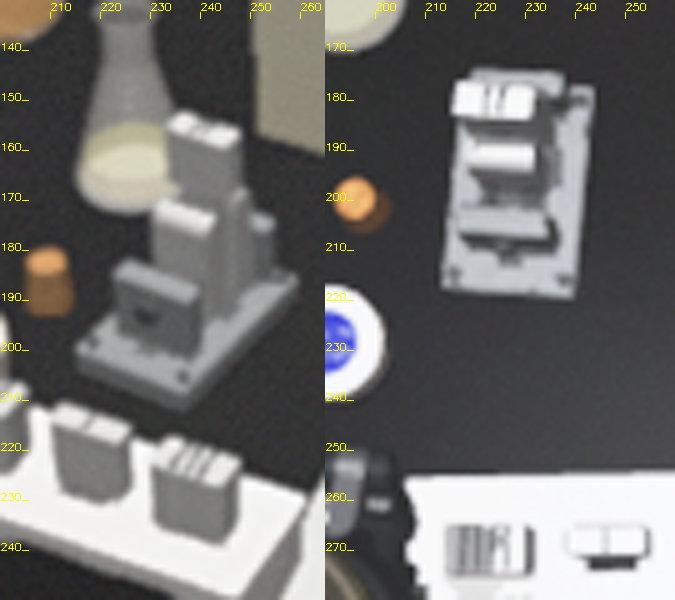

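```bash
python3 - <<'E'
from h import *
T=load("top5");S=load("scene5")
for z in(108,112,116,120,124,128): print(z,ray(T,222.3,180,z).round(1),ray(S,238.3,155.5,z).round(1))
E
python3 st.py
```

```text
108 [632.7 270.1 108. ] [636.  275.2 108. ]
112 [631.6 269.4 112. ] [631.  272.1 112. ]
116 [630.5 268.7 116. ] [626.  269.1 116. ]
120 [629.5 268.1 120. ] [621.1 266.  120. ]
124 [628.4 267.4 124. ] [616.1 262.9 124. ]
128 [627.3 266.7 128. ] [611.1 259.8 128. ]
t 20.75 tcp [400.35 278.76 200.69] yaw -2.44 tilt [0.0025 0.0011] F [ 0.17 -0.4   0.34] M [-0.013 -0.013  0.039] op 38.2
```

```bash
python3 -c "
from cell import r
print(r.job_done())"
```

```text
the job is handed in; nothing more can be done
None
```

I handed the job in with leaf 2 standing in the gap and leaves 1, 3 and 4 in the rack. It used about 21 s of the 72 s, and no verdict was reported.

- **Leaf 1:** it went down freely with about 1.5 mm of play, measured by lightly touching both jaws at about 1.5 N. That makes the gap roughly 7.5 mm. I hung it back in its own slot, and it looked seated in the later pictures.
- **Leaf 2:** it bound, pushing back with up to 9 N as it entered the lips and then dragging at about 3–5 N. I left it standing by itself in the gap and never lifted leaves 3 or 4.

**Last checks:**
- **Leaf 2 height:** two-view triangulation put the top of its head at about 113–116 mm, so its underside is about 80 mm above the bench, or 5–7 mm above the jaw tops.
- **Sprung jaw:** its top edge had shifted by about 0.8 px, or 1.5–2 mm. This agrees with the touch measurement but is close to the image resolution.
- **Surroundings:** the gripper was clear of everything at about 200 mm height. The flask looked unmoved in the last picture. The beaker looked unmoved in the previous one and was not in the final crops.

No check failed. The camera estimate of the gap centre was about 2 mm too near the robot, which I corrected by force.

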